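Roll the cylinder up the track and preload the force sensor

TASK

Take the pusher paddle out of its stand and, with its blade, gently roll the metal cylinder along the track, up the ramp and over the step into the seat, then press it against the force sensor's plate with a steady 5 newtons for two seconds; never press with more than 10 newtons, flick the cylinder or touch it with the gripper. Back off so that the cylinder stays at rest in the seat, and put the paddle back upright in its stand, released. Leave the stopwatch, multimeter, beaker and brass weight alone.

Things in the scene. Friction and masses are not known exactly. Their poses are not given: they have to be found in the camera images.
- track: Fixed aluminium track, 72 mm wide, 342 long, along its own y; origin on the bench under its middle, z up. By y (mm): black low stop -172 to -164, 44 high; flat floor 30 mm over the bench, -164 to -30; ramp rising 6 mm, -30 to +40; level floor 36 over the bench to +81; there a 2.5 mm step down into the seat. Side rails 56 mm apart inside, top 46 over the bench. Force sensor on the +y end.
- cradle (a point): Where the cylinder's centre lies when it rests in the seat, just over the step: track y +90 mm, 49.5 mm over the bench. The seat's floor leans 3 degrees back, so that the cylinder rests against the step. Axes as the track's: y points along the track from the low end to the force sensor, x across it.
- roller_center (a point): Centre of the loose polished metal cylinder, 32 mm diameter, 50 mm long, about 0.11 kg, lying across the track on its flat part, free to roll along the track and back down the ramp (its own frame turns as it rolls). It drops 2.5 mm over the step into the seat and stays there by itself; under 1 N is needed to roll it.
- paddle_grip (a point): Middle of the paddle's wooden handle, where to grip it. The paddle stands upright, z up: handle 26 mm (x) by 16 mm (y), from 22 mm below to 20 mm above this point; flat grey blade 40 mm wide (x), 10 mm thick (y), from 22 to 74 mm below this point, in line with the handle; its flat faces look to +y and -y. 0.08 kg.
- stand: Fixed black stand for the paddle, 66 mm (x) by 32 mm (y) by 36 mm high, on a flat base 100 by 70 mm; origin on the bench under its middle, z up. Its slot, open above, is 50 mm (x) by 16 mm (y), its floor 8 mm over the bench; the paddle stands in it with the handle middle 82 mm over the bench, blade along x.
- beaker: Loose glass beaker, 68 mm diameter, 85 mm tall, a bystander; origin under its middle.
- stopwatch: Loose stopwatch lying flat, 54 mm diameter, 16 mm thick, a bystander; origin under its middle.
- multimeter: Loose grey multimeter lying flat, 145 by 75 by 34 mm, a bystander; origin under its middle.
- weight: Loose brass weight, 40 mm diameter, 60 mm tall, a bystander; origin under its middle.
- sensor: Force sensor's upright steel plate, 34 mm wide, 40 to 67 mm over the bench, before a grey housing (50 mm wide, track y +124 to +164 mm, top 72 mm). Origin: middle of the face that looks down the track, at track y +107 mm, 1 mm beyond the seated cylinder. A very stiff spring, about 6 N per mm; y as the track's.
There are look-alikes about, which are no part of the job. There is more than one size of the part that bears paddle_grip; the job needs the smaller.

How it is judged (in metres and radians):
On the way, in this order (a step that is already met when the one before it is completed fails the run):
1. the paddle is out of its stand (z of paddle_grip in the frame of stand above 0.12 m), for 0.1 s.
2. the paddle has pushed the cylinder onto the ramp (y of roller_center in the frame of track above -0.02 m and distance between paddle_grip and roller_center below 0.1 m), for 0.05 s.
3. the paddle presses the cylinder in the seat against the sensor plate with 3 to 8 N for over a second (contact force between roller and sensor between 3 and 8 N and contact force between paddle and roller above 2 N and distance between roller_center and cradle below 0.006 m), for 1.2 s.
At the end, for the whole second after the job is handed in: The cylinder lies at rest in the seat (centre within 5 mm of the cradle point), pressing the sensor with under 1 N; the paddle stands released, at rest in its stand's slot (handle middle 70 to 88 mm up, within 25 mm of the stand's middle, leaning under 0.4 rad) (distance between roller_center and cradle below 0.005 m and linear speed of each of roller, paddle below 0.01 m/s and horizontal distance between paddle_grip and stand below 0.025 m and z of paddle_grip in the frame of stand between 0.07 and 0.088 m and angle between paddle_grip's own z axis and vertical below 0.4 rad and contact force between anything else and sensor below 1 N); the robot touches nothing.
It fails at once if the cylinder is pressed with more than 12 N, against the sensor or by the paddle (contact force between anything else and sensor above 12 N or contact force between paddle and roller above 12 N).
It fails at once if the gripper touches the cylinder (contact force between any of the fingers, the arm and roller above 0.3 N).
It fails at once if the cylinder is flicked (faster than 0.35 m/s) (linear speed of roller above 0.35 m/s).
It fails at once if a bystander is moved by more than 20 mm (distance of any of beaker, stopwatch, multimeter, weight from where it was at the start of the episode above 0.02 m).
It also fails if it takes over 72 s, if anything falls off the work surface, if the arm or the gripper's body presses on something with over 40 N, if the wrist force passes 120 N, or if a joint passes its speed limit or range.

ROBOT

A 6-joint arm with a two-finger parallel gripper is mounted at the origin on the work surface. World frame = base frame: x ahead of the robot, y to its left, z up, the work surface at z = 0. Lengths are in mm, angles in rad, forces in N, time in s.
With the tool pointing down it reaches from about 275 to 875 mm from the base axis. Payload 12.5 kg.
Tool frame: the origin (TCP) lies at the very end of the fingers, on their centre line; the grasp point (between the pads) lies 19 mm behind it; x points along the fingers, y is the direction in which the jaws open and shut, and the axes are right-handed (so a half turn about x gives the same grasp; the last joint's range is limited). The gripper opens to 85 mm and grips with 20 to 120 N. Pads are 22 mm wide; open, the fingers measure 114 mm over their backs; the gripper's body (76 mm by 85 mm) begins 54 mm behind the grasp point. The pads swing forward as they close: fully open they stand 13 mm farther back than shut.
Start: joints at [1.086, 0.351, 1.652, -0, 1.139, -0.085], TCP at [214.047, 506.625, 231.29] pointing down, gripper open.
Joint ranges: [-2.75, 2.75], [-0.79, 2.1], [0.01, 2.65], [-1.57, 4.71], [0.07, 3.14], [-2.87, 2.87]. Speed limits (rad/s): [2.22, 2.22, 2.79, 3.14, 3.14, 3.14].

INTERFACE

Orientations are given as a rotation vector (axis times angle).
In Python, from cell import ctrl gives the robot as it stands.
- The arm moves only by the tool drive_tool, never from a script. Its argument "motion" is text: rows parted by semicolons, each of 5 numbers parted by spaces: the shift along the tool's x, y, z in cm, then the turn about the tool's x in degrees, then the closure, from 0 (fully open) to 1 (shut). A call has 1 to 5 rows; each row is the pose to reach, as a shift and turn from the pose measured when the call began, along the tool's axes at that moment; what a row does not reach only later rows make up. A row lasts 1/8 s, in which the tool goes at most 62.5 mm and 10.7 degrees, less where a joint would pass 70% of its speed; a pose out of reach is approached as far as the arm can. A call with a gripper value outside its range is refused whole. The fingers move at their own pace and stop on an object; "grip_force" is the grip in N (left out, the last holds). Time passes only in rows, so rows that repeat a pose let the fingers close. It gives the time, the measured TCP pose, the force and the opening at its end, in the units of the state.
- ctrl.sense(): the state, without advancing time (a new reading comes with each control period).
- ctrl.camera(name): name is "side" or "top"; returns a dict with "frame" (384x512x3 uint8, red, green, blue), "range_z" (384x512 float32, mm along the optical axis (not along the pixel's ray), 0 where there is no reading), "K" (3x3 intrinsics, pixels), "k1" (the pictures are not rectified: a ray, as slopes to the right and down, at radius r is drawn at 1 + k1 r^2 times it, then the intrinsics apply), "view" (4x4, takes a point from world to camera coordinates). Camera axes: x right, y down, z forward; pixel columns grow to the right and rows downward; lengths in mm; the calibration is good to about 2 mm. A picture is of the moment at which its call begins.
- ctrl.job_done(): hands the job in, once; it reports no verdict.
The state is a dict: "time_s": time; "joints": joint angles; "qd": joint speeds; "joint_efforts": joint torques, N m; "tool_pos": TCP position; "tool_rot": TCP orientation; "contact_force": force on the tool from outside, world axes, zero at the start; "wrist_torque": the same for the moment, N m; "opening": finger opening in mm.
Only numpy, scipy, OpenCV 4.12 (cv2) and the standard library are available. Lean on these libraries where they do the work, as an engineer would, in place of code of your own. Each camera call takes 0.05 s, during which the arm holds its last target. There are 200 camera calls.

## Working session

There is one attempt and no reset: what is moved stays moved. The work goes in short steps, Python scripts to look and compute and a tool call to move; the robot and the scene stay as the last step left them, time stands still between calls to the robot, and variables do not carry over. Pictures are saved under pics/ and viewed, about 8 in all and at most 12, crops included, and the job is handed in when it is done.

Besides the shell and the picture viewer there is one more tool, called as a command line: name --argument value ..., lists and objects as JSON in quotes. drive_tool: Moves the arm, as the interface text tells. Its arguments: {"type":"object","properties":{"motion":{"type":"string"},"grip_force":{"type":"number"}},"required":["motion"]}

```bash
mkdir -p pics; ls; cat > h.py <<'E'
import numpy as np, cv2
from cell import ctrl
def snap(n,fn):
    c=ctrl.camera(n); np.savez('/tmp/%s.npz'%n,**{k:np.asarray(v) for k,v in c.items()})
    cv2.imwrite('pics/'+fn,c['frame'][:,:,::-1]); return c
def load(n): return np.load('/tmp/%s.npz'%n)
def und(c,uv):
    K=c['K'];p=[(uv[0]-K[0,2])/K[0,0],(uv[1]-K[1,2])/K[1,1]];p=np.array(p);q=p.copy()
    for _ in range(20): q=p/(1+float(c['k1'])*(q@q))
    return q
def onz(c,uv,z):
    V=c['view'];R=V[:3,:3];o=-R.T@V[:3,3];d=R.T@np.r_[und(c,uv),1];return o+d*(z-o[2])/d[2]
def dep(c,uv):
    V=c['view'];z=float(c['range_z'][int(round(uv[1])),int(round(uv[0]))]);R=V[:3,:3]
    return R.T@(np.r_[und(c,uv),1]*z-V[:3,3])
def proj(c,P):
    V=c['view'];q=V[:3,:3]@np.asarray(P,float)+V[:3,3];s=q[:2]/q[2];s=s*(1+float(c['k1'])*(s@s));K=c['K'];return s*[K[0,0],K[1,1]]+K[:2,2]
def crop(c,x0,y0,w,h,f,fn): cv2.imwrite('pics/'+fn,cv2.resize(c['frame'][y0:y0+h,x0:x0+w,::-1],None,fx=f,fy=f,interpolation=cv2.INTER_CUBIC))
E
python3 - <<'E'
from h import *
a=snap('top','t1.png');b=snap('side','s1.png')
cv2.imwrite('pics/both.png',cv2.resize(np.hstack([a['frame'],b['frame']])[:,:,::-1],None,fx=.78,fy=.78))
for c in(a,b):print(c['K'],c['k1'],c['view'])
print(ctrl.sense())
E
```

```text
pics
[[384.04253569   0.         252.98430242]
 [  0.         384.04253569 189.34340187]
 [  0.           0.           1.        ]] 0.026646820451058796 [[-9.27917598e-03 -9.99738729e-01  2.08894827e-02 -8.00943688e+01]
 [-9.92269073e-01  6.62036811e-03 -1.23928437e-01  6.18324783e+02]
 [ 1.23757762e-01 -2.18779414e-02 -9.92071253e-01  1.05240844e+03]
 [ 0.00000000e+00  0.00000000e+00  0.00000000e+00  1.00000000e+00]]
[[413.45081183   0.         260.10760558]
 [  0.         413.45081183 193.6633154 ]
 [  0.           0.           1.        ]] -0.003968781925723592 [[ 9.21124727e-01 -3.88890288e-01  1.71341938e-02 -6.25323318e+02]
 [-2.04424027e-01 -5.20718665e-01 -8.28892568e-01  1.60389243e+02]
 [ 3.31270364e-01  7.60010800e-01 -5.59145357e-01  8.24035814e+02]
 [ 0.00000000e+00  0.00000000e+00  0.00000000e+00  1.00000000e+00]]
{'time_s': 0.1, 'joints': array([ 1.08639502e+00,  3.51191860e-01,  1.65235560e+00, -4.94580340e-06,
        1.13909620e+00, -8.46245952e-02]), 'qd': array([ 9.76226245e-04,  4.25918253e-06, -5.11137618e-04,  9.58952935e-04,
       -6.40733865e-04,  1.43372010e-03]), 'joint_efforts': array([ 9.95387672e-04, -5.06824744e+01, -2.91881651e+01, -7.85463931e-05,
        2.52115729e-03,  4.64796312e-05]), 'tool_pos': array([213.91890099, 506.37320017, 230.80875854]), 'tool_rot': array([ 0.31281856,  1.54824265, -0.31441383]), 'contact_force': array([ 0.71066036, -0.40910391,  0.09296523]), 'wrist_torque': array([-0.02608055, -0.02744146, -0.03064719]), 'opening': 85.16543258119745}
```

View pics/t1.png

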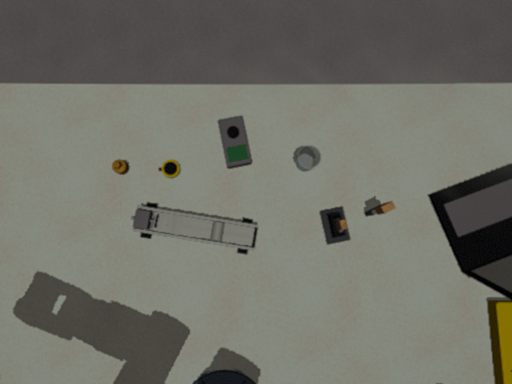

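View pics/s1.png

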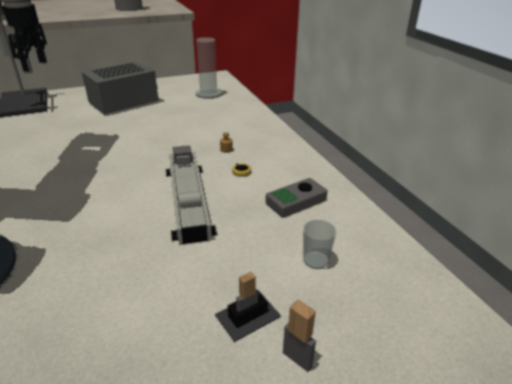

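Top: track from the sensor (143,218) to the low stop (255,236), with the cylinder near (217,231). Paddle candidates are the one in the black stand (top 338,226; side 247,300) and a bigger one standing free (top 380,206; side 300,335). The one in the stand looks smaller and fits. I'll confirm that in a crop.

```bash
python3 - <<'E'
from h import *
a=load('top');b=load('side')
f=a['frame'][:,:,::-1];g=b['frame'][:,:,::-1]
r=lambda im,x,y,w,h,s:cv2.resize(im[y:y+h,x:x+w],None,fx=s,fy=s,interpolation=cv2.INTER_CUBIC)
A=r(f,125,190,140,70,5) #700x350
B=r(f,310,190,90,60,4) #360x240
C=r(g,205,255,120,80,3) #360x240
im=np.zeros((600,800,3),np.uint8);im[:350,:700]=A;im[355:595,:360]=B;im[355:595,370:730]=C
cv2.imwrite('pics/c1.png',im)
# depth-derived data
pts=np.array([[*dep(a,(u,v)),u,v] for v in range(190,260) for u in range(125,400) if a['range_z'][v,u]>0])
np.save('/tmp/pts.npy',pts)
for u in range(128,262,4):
    print(u,[int(dep(a,(u,v))[2]) for v in range(204,252,3)])
E
```

```text
128 [0, 1, -3, 2, 0, 0, -1, 0, 0, 0, -1, -2, -2, 0, -1, 0]
132 [1, -1, 0, 2, 58, 0, 0, 0, 2, -3, -2, 1, 0, -1, 3, -4]
136 [2, 0, 74, 70, 72, 74, 70, 72, 34, 47, 0, 1, 0, 2, 0, 0]
140 [0, 49, 73, 74, 69, 71, 73, 76, 36, 43, 4, -2, 3, -1, 0, 0]
144 [0, 43, 67, 71, 71, 69, 71, 70, 70, 46, 7, 2, 3, -3, 0, 0]
148 [11, 48, 36, 71, 70, 69, 70, 60, 53, 44, 11, 6, 1, 5, 2, -4]
152 [4, 6, 48, 39, 36, 35, 54, 67, 34, 45, -2, 0, 1, 0, 3, 2]
156 [10, 6, 47, 35, 60, 58, 49, 34, 36, 34, 45, 0, -2, -1, -2, 0]
160 [1, 0, 44, 35, 33, 34, 34, 35, 31, 34, 42, -3, -2, 2, 1, 0]
164 [0, -2, 46, 34, 32, 32, 31, 32, 28, 32, 44, 0, -1, 2, 1, -2]
168 [-3, 0, 1, 41, 36, 34, 31, 33, 34, 36, 47, 1, 1, 5, 0, 0]
172 [-1, 1, -2, 46, 36, 32, 35, 36, 34, 37, 33, 44, 2, 2, 0, 0]
176 [0, 2, -2, 46, 33, 1122, 36, 30, 35, 35, 36, 43, -2, 0, 3, -1]
180 [3, 0, 0, 47, 36, 35, 38, 36, 35, 33, 38, 46, -2, 1, 0, 0]
184 [0, 0, 0, 45, 34, 33, 36, 34, 36, 35, 34, 50, 0, 2, 1, 2]
188 [1, 2, -1, -4, 44, 35, 35, 34, 36, 35, 35, 48, 5, -4, 0, -3]
192 [-6, -4, 0, 4, 44, 33, 32, 33, 36, 32, 30, 34, 45, 2, 0, 0]
196 [1, 0, -4, 0, 45, 29,
[... 351 characters left out ...]
, 0, -1]
220 [0, 3, 0, 0, 0, 48, 26, 56, 58, 57, 54, 58, 51, 47, 0, 0]
224 [1, -2, -4, -1, 0, 1, 43, 33, 31, 30, 31, 30, 27, 48, 0, 1]
228 [0, -2, 1, -1, 1, -2, 44, 30, 26, 27, 30, 30, 31, 30, 46, 0]
232 [2, 0, 0, 1, 2, -2, 45, 30, 29, 31, 29, 31, 26, 28, 46, -1]
236 [-1, 2, 0, 0, 2, 0, 44, 26, 27, 32, 32, 29, 32, 31, 46, 1]
240 [3, -1, 2, 0, 0, -1, 49, 29, 28, 30, 29, 31, 36, 29, 47, 4]
244 [1, 0, 1, 0, 2, 9, 8, 45, 28, 30, 30, 30, 32, 28, 48, 8]
248 [0, 1, 0, 3, 0, 9, 7, 48, 29, 29, 31, 32, 29, 30, 29, 48]
252 [2, 0, 0, -2, -4, -1, 1, 46, 28, 27, 29, 29, 41, 41, 46, 42]
256 [0, 0, -1, 3, -4, 1, 0, 48, 43, 43, 1, 0, -2, 0, 1, -3]
260 [-1, -5, -4, -1, 0, -2, -1, 2, 1, -2, -2, 0, 1, -1, 2, 0]
```

View pics/c1.png

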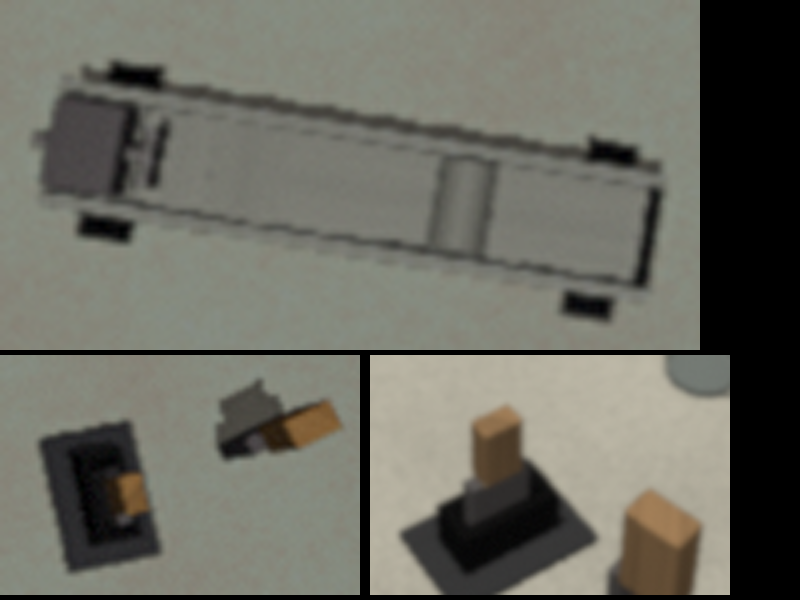

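The crop confirms it: the paddle in the stand (top crop 128,495) is clearly smaller than the free one (top 315,425), so I take the one in the stand. The cylinder lies at about top (217,231). Next I fit the poses.

```bash
python3 - <<'E'
from h import *
a=load('top');b=load('side')
p=np.load('/tmp/pts.npy')
t=p[(p[:,3]<262)&(p[:,2]>22)&(p[:,2]<85)]
q=t[:,:2].astype(np.float32)
print('minrect all',cv2.minAreaRect(q))
# rails
best=None
m=(t[:,2]>41)&(t[:,2]<51);R=t[m][:,:2]
c0=q.mean(0);
for th in np.radians(np.arange(-20,20,.25)):
    ax=np.array([-np.sin(th),np.cos(th)]);n=np.array([ax[1],-ax[0]])  # y axis, x axis
    s=(R-c0)@n; h,e=np.histogram(s,np.arange(-60,60,2)); sc=np.sum(h.astype(float)**2)
    if best is None or sc>best[0]: best=(sc,th,ax,n,h,e)
sc,th,ax,n,h,e=best
print('theta',np.degrees(th),'ax',ax); print([(int(x),int(k)) for x,k in zip(e,h) if k>3])
print('along ends',np.percentile((q-c0)@ax,[.5,1,99,99.5]),'c0',c0, 'mid across',c0)
for nm,uv,z in [('lowA',(256.6,227.4),44),('lowB',(254,247.4),44),('hA164',(137,208.4),72),('hB164',(133,229),72),('hA124',(151.4,210.4),72),('hB124',(149.4,229.2),72)]:
    P=onz(a,uv,z);print(nm,P.round(1), 'along',(P[:2]-c0)@ax,'across',(P[:2]-c0)@n)
cy=t[(t[:,2]>50)&(t[:,3]>205)];print('cyl',cy[:,:3].mean(0),len(cy),np.percentile((cy[:,:2]-c0)@ax,[2,98]),np.percentile((cy[:,:2]-c0)@n,[2,98]))
for uv in [(320,210.75),(342,206.75),(350,238.75),(327.5,244.25)]: print('base',onz(a,uv,4).round(1))
for u in range(316,356,3): print(u,[int(dep(a,(u,v))[2]) for v in range(204,248,3)])
S=p[(p[:,3]>316)&(p[:,3]<356)]
H=S[S[:,2]>85];print('handle top',H[:,:3].mean(0),len(H),cv2.minAreaRect(H[:,:2].astype(np.float32)))
E
python3 - <<'E'
import sys;sys.path.insert(0,'.')
from h import *
b=load('side')
# side: top face of handle
S=np.array([[*dep(b,(u,v)),u,v] for v in range(265,340) for u in range(215,285)])
for lo,hi in[(95,110),(30,40)]:
    H=S[(S[:,2]>lo)&(S[:,2]<hi)];print(lo,len(H),H[:,:3].mean(0),cv2.minAreaRect(H[:,:2].astype(np.float32)))
E
```

```text
minrect all ((511.3714599609375, 80.6694107055664), (346.397705078125, 72.19107055664062), 80.31321716308594)
theta -9.75 ax [0.1693495  0.98555606]
[(-36, 74), (-34, 92), (-32, 88), (-30, 92), (-28, 15), (-26, 5), (-22, 4), (-20, 5), (-14, 5), (-8, 4), (-6, 6), (-4, 4), (0, 4), (2, 4), (6, 5), (8, 6), (14, 5), (16, 5), (18, 4), (22, 4), (28, 86), (30, 92), (32, 84), (34, 82), (36, 4)]
along ends [-169.44153074 -167.64310971  162.26652409  165.1857007 ] c0 [510.9458   78.60867] mid across [510.9458   78.60867]
lowA [509.8 -94.   44. ] along -170.3472922305904 across 28.10861067538929
lowB [454.6 -86.2  44. ] along -172.00155894299968 across -27.589032021193102
hA164 [563.5 231.3  72. ] along 159.349490793435 across 25.97491983994961
hB164 [508.  240.3  72. ] along 158.86479558257858 across -30.306026440029967
hA124 [557.8 192.4  72. ] along 120.05257203486927 across 26.87001060869047
hB124 [507.  196.5  72. ] along 115.50950225583196 across -23.864456414806295
cyl [500.83501777  15.8108386   58.64290127] 208 [-77.49953771 -47.26180689] [-23.99102037  25.4772946 ]
base [ 557.7 -281.2 
[... 629 characters left out ...]
 33, 35, 6, 2, 0, 1]
346 [1, 2, 0, -1, -1, 0, 7, 102, 102, 8, 8, 7, 2, 1, 2]
349 [0, 1, 1, 2, -1, 3, -2, 1, 0, 2, 5, 3, 0, -1, 0]
352 [0, 2, 4, 1, 2, 0, 1, 0, -2, 1, 0, 0, 0, 2, 0]
355 [0, 1, -4, 0, 1122, 2, 0, -1, -2, 0, 0, 0, -1, 0, -4]
handle top [ 514.4803454  -321.525228    100.58417301] 69 ((514.88232421875, -323.0247497558594), (25.33421516418457, 16.144865036010742), 11.299345016479492)
95 157 [ 515.58495732 -326.1405641   101.21165421] ((517.0569458007812, -324.414306640625), (26.311967849731445, 16.7611141204834), 11.445456504821777)
30 425 [ 515.08982406 -330.50067994   35.85916153] ((524.3992309570312, -363.12713623046875), (67.79559326171875, 112.80712890625), 8.634160041809082)
```

```bash
cat >> h.py <<'E'
from scipy.spatial.transform import Rotation as Ro
TY=np.array([.1693,.9856]);TX=np.array([.9856,-.1693]);TO=np.array([510.7,79.5])
def plan(P,ydir=None):
    """shift (cm, tool axes) and turn (deg) to bring TCP to P, tool y along +-ydir"""
    s=ctrl.sense();R=Ro.from_rotvec(s['tool_rot']).as_matrix();d=R.T@(np.asarray(P,float)-s['tool_pos'])/10
    out='shift '+str(d.round(2))
    if ydir is not None:
        v=R.T@np.r_[ydir,0];a=np.degrees(np.arctan2(v[2],v[1]));out+=' turn %.2f or %.2f'%(a,(a+360)%360-180 if a>0 else a+180)
    print(out,'| pos',s['tool_pos'].round(1),'F',s['contact_force'].round(2),'open',round(s['opening'],1),'t',s['time_s'],'j6',s['joints'][5].round(2))
    q=s['tool_pos'][:2]-TO;print('track x,y',(q@TX).round(1),(q@TY).round(1));return R
E
python3 - <<'E'
from h import *
R=plan((515.5,-323.5,150),(-.198,.980));print(R.round(3))
a=load('top');P=np.array([dep(a,(u,v)) for u in range(360,400) for v in range(190,222)]);P=P[P[:,2]>15]
print('big',P.min(0),P.max(0)); print(P[P[:,2]>100].mean(0))
E
```

```text
shift [  8.14 -64.7   60.08] turn -34.33 or 145.67 | pos [213.9 506.4 230.8] F [ 0.71 -0.41  0.09] open 85.2 t 0.1 j6 -0.08
track x,y -364.8 370.5
[[-0.     0.389  0.921]
 [-0.001  0.921 -0.389]
 [-1.    -0.001 -0.   ]]
big [ 482.55763565 -453.05566674   17.05050885] [ 573.91471946  -61.1424498  1122.36531903]
[ 554.9797846  -419.76426845  155.87582286]
```

drive_tool --motion "0 -4.3 4.0 0 0; 0 -8.6 8.0 0 0; 0 -12.9 12 0 0; 0 -17.2 16 0 0; 0 -21.5 20 0 0"

```text
time_s: 0.72
tool_pos: [314.6, 228.7, 231.0]
tool_rot: [0.313, 1.548, -0.314]
contact_force: [1.4, 0.8, -0.2]
opening: 85.6
```

drive_tool --motion "0 -4.3 4.0 0 0; 0 -8.6 8.0 0 0; 0 -12.9 12 0 0; 0 -17.2 16 0 0; 0 -21.5 20 0 0"

```text
time_s: 1.35
tool_pos: [415.5, -49.1, 231.2]
tool_rot: [0.313, 1.548, -0.314]
contact_force: [0.8, 0.8, 0.1]
opening: 85.2
```

drive_tool --motion "0 -4.3 4.0 0 0; 0 -8.6 8.0 0 0; 0 -12.9 12 0 0; 0 -17.2 16 0 0; 0 -20.5 19.5 0 0"

```text
time_s: 1.98
tool_pos: [515.6, -316.0, 231.0]
tool_rot: [0.314, 1.548, -0.315]
contact_force: [0.7, 1.3, 0.3]
opening: 85.5
```

```bash
python3 -c "
from h import *
plan((515.5,-323.5,150),(-.198,.980))"
```

```text
shift [ 8.1  -0.69  0.29] turn -34.37 or 145.63 | pos [ 515.6 -316.   231. ] F [0.7  1.25 0.28] open 85.5 t 1.975 j6 -1.8
track x,y 71.8 -389.0
```

drive_tool --motion "2 -0.7 0.3 -10 0; 4 -0.7 0.3 -20 0; 6 -0.7 0.3 -30 0; 8.0 -0.7 0.3 -34.4 0; 8.0 -0.7 0.3 -34.4 0"

```text
time_s: 2.6
tool_pos: [514.8, -323.1, 149.4]
tool_rot: [-0.155, 1.568, 0.158]
contact_force: [-0.4, 0.3, 1.1]
opening: 85.5
```

```bash
python3 -c "
from h import *
plan((515.8,-323.7,64),(-.198,.980))
c=snap('side','s2.png');crop(c,170,200,160,120,5,'s2c.png')
t=snap('top','t2.png')
for n,P in [('handletop',(515.8,-323.7,102))]: print(proj(c,P),proj(t,P))
"
```

```text
shift [ 8.54 -0.09  0.11] turn -0.01 or 179.99 | pos [ 514.8 -323.1  149.4] F [-0.37  0.35  1.05] open 85.5 t 2.6 j6 -2.41
track x,y 72.2 -396.1
[246.61866881 276.68976703] [343.6372126  223.86668962]
```

View pics/s2c.png

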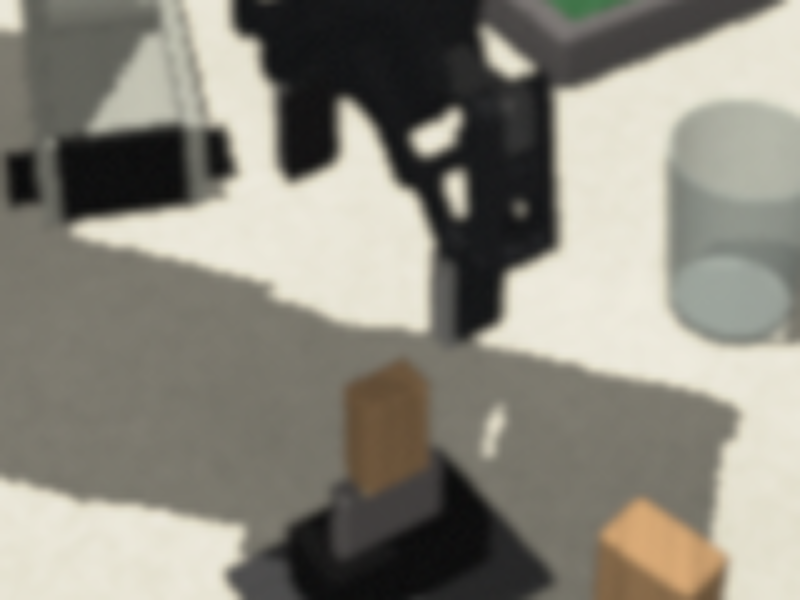

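The handle top is at crop (385,375), i.e. side (247,275), which matches the predicted (246.6,276.7). The open fingers are in line with it, so I descend and grip.

drive_tool --motion "3 -0.1 0.1 0 0; 6 -0.1 0.1 0 0; 8.0 -0.1 0.1 0 0; 8.5 -0.1 0.1 0 0; 8.5 -0.1 0.1 0 0"

```text
time_s: 3.32
tool_pos: [517.2, -324.9, 67.1]
tool_rot: [-0.156, 1.565, 0.154]
contact_force: [-0.0, -0.1, -0.3]
opening: 85.2
```

drive_tool --motion "0 0 0 0 1; 0 0 0 0 1; 0 0 0 0 1; 0 0 0 0 1; 0 0 0 0 1" --grip_force 40

```text
time_s: 3.95
tool_pos: [517.2, -324.8, 67.1]
tool_rot: [-0.156, 1.565, 0.154]
contact_force: [-0.2, -0.3, 0.1]
opening: 15.4
```

drive_tool --motion "0 0 0 0 1; 0 0 0 0 1; 0 0 0 0 1; 0 0 0 0 1; 0 0 0 0 1"

```text
time_s: 4.58
tool_pos: [517.2, -324.8, 67.1]
tool_rot: [-0.156, 1.565, 0.154]
contact_force: [-0.2, 0.2, 0.2]
opening: 15.3
```

drive_tool --motion "-1.5 0 0 0 1; -3.5 0 0 0 1; -6 0 0 0 1; -9 0 0 0 1; -11 0 0 0 1"

```text
time_s: 5.2
tool_pos: [517.6, -325.0, 180.3]
tool_rot: [-0.158, 1.563, 0.153]
contact_force: [1.2, -0.4, -0.7]
opening: 15.6
```

```bash
python3 -c "
from h import *
plan(np.r_[TO-108*TY,178],TY)
c=snap('side','s3.png');crop(c,190,180,120,120,5,'s3c.png')"
```

```text
shift [ 0.14 29.72  3.38] turn 21.07 or -158.93 | pos [ 517.6 -325.   180.3] F [ 1.19 -0.39 -0.69] open 15.6 t 5.2 j6 -2.4
track x,y 75.3 -397.5
```

View pics/s3c.png

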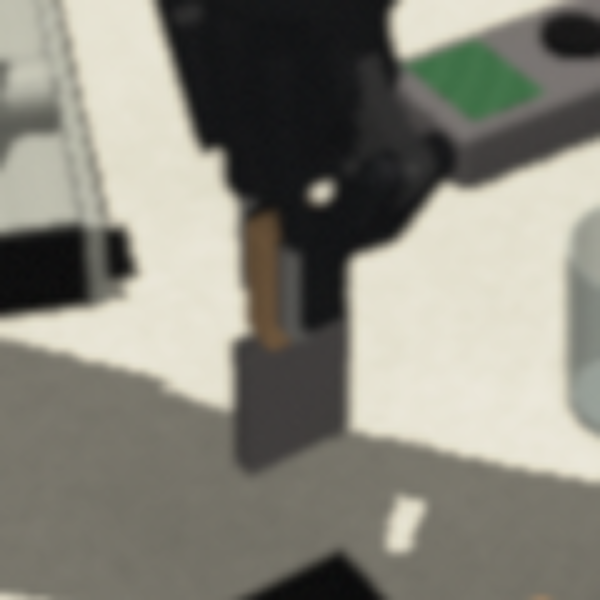

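The paddle is out of the stand, upright and centred in the jaws (blade at crop 290,400). I move it over the track behind the cylinder.

drive_tool --motion "0.1 3 0.3 4 1; 0.1 8 0.9 8 1; 0.1 13 1.5 12 1; 0.1 18 2.0 16 1; 0.1 23 2.6 21 1"

```text
time_s: 5.88
tool_pos: [498.5, -93.5, 181.2]
tool_rot: [0.131, 1.56, -0.138]
contact_force: [0.8, -0.0, 0.7]
opening: 15.7
```

```bash
python3 -c "
from h import *
plan(np.r_[TO-108*TY,130],TY)"
```

```text
shift [ 5.08  6.47 -1.77] turn -0.09 or 179.91 | pos [498.5 -93.5 181.2] F [ 0.77 -0.02  0.73] open 15.7 t 5.875 j6 -1.67
track x,y 17.2 -172.6
```

drive_tool --motion "0 3 -0.8 0 1; 0 6.5 -1.8 0 1; 2.5 6.5 -1.8 0 1; 5 6.5 -1.8 0 1; 5 6.5 -1.8 0 1"

```text
time_s: 6.5
tool_pos: [491.4, -26.4, 130.2]
tool_rot: [0.131, 1.562, -0.138]
contact_force: [0.3, 0.7, -0.8]
opening: 15.2
```

```bash
python3 -c "
from h import *
plan(np.r_[TO-108*TY,101],TY)
c=snap('side','s4.png');t=snap('top','t4.png')
r=lambda im,x,y,w,h,s:cv2.resize(im[y:y+h,x:x+w,::-1],None,fx=s,fy=s,interpolation=cv2.INTER_CUBIC)
cv2.imwrite('pics/c4.png',np.hstack([r(c['frame'],150,140,78,112,5),r(t['frame'],190,180,78,112,5)]))
V=t['view'];C=-V[:3,:3].T@V[:3,3];print(C)
P=np.array([dep(t,(u,v)) for u in range(205,262) for v in range(215,255)]);q=P[:,:2]-TO
m=(P[:,2]>56)&(P[:,2]<66)&(abs(q@TX)<24);print('cyl y',np.percentile(q[m]@TY,[3,50,97]),m.sum())
"
```

```text
shift [ 2.92 -0.02  0.1 ] turn -0.09 or 179.91 | pos [491.4 -26.4 130.2] F [ 0.35  0.68 -0.76] open 15.2 t 6.5 j6 -1.54
track x,y -1.1 -107.7
[ 482.55763565  -61.1424498  1122.36531903]Traceback (most recent call last):
  File "<string>", line 9, in <module>
    m=(P[:,2]>56)&(P[:,2]<66)&(abs(q@TX)<24);print('cyl y',np.percentile(q[m]@TY,[3,50,97]),m.sum())
                                                           ~~~~~~~~~~~~~^^^^^^^^^^^^^^^^^^^
    return _quantile_unchecked(
        a, q, axis, out, overwrite_input, method, keepdims, weights)
    return _ureduce(a,
                    func=_quantile_ureduce_func,
    ...<5 lines>...
                    overwrite_input=overwrite_input,
                    method=method)
    r = func(a, **kwargs)
    result = _quantile(arr,
                       quantiles=q,
    ...<2 lines>...
                       out=out,
                       weights=wgt)
    slices_having_nans = np.isnan(arr[-1, ...])
                                  ~~~^^^^^^^^^
IndexError: index -1 is out of bounds for axis 0 with size 0
```

View pics/c4.png

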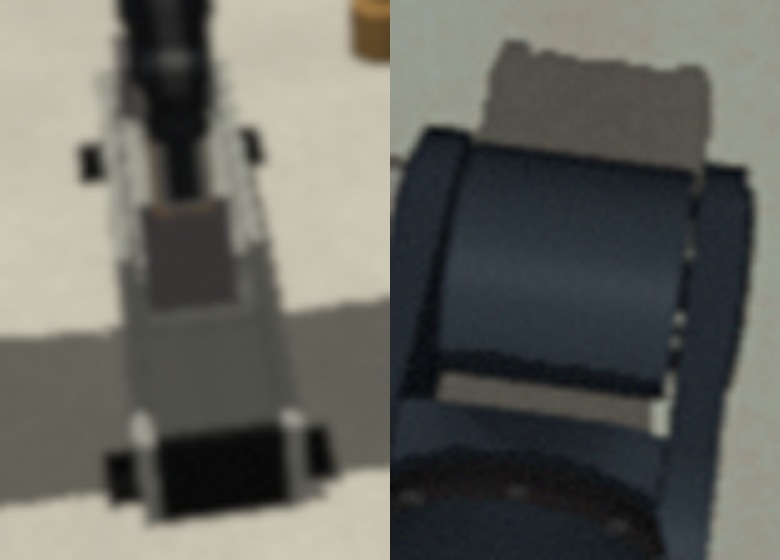

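The side view shows the blade (crop 147–237, 205–305) between the rails and square to the track. I lower it.

drive_tool --motion "1 0 0.1 0 1; 2 0 0.1 0 1; 2.9 0 0.1 0 1; 2.9 0 0.1 0 1"

```text
time_s: 7.1
tool_pos: [493.3, -27.0, 102.0]
tool_rot: [0.131, 1.561, -0.138]
contact_force: [0.2, -0.0, -0.5]
opening: 15.8
```

```bash
python3 -c "
from h import *
plan(np.r_[TO-85*TY,101],TY);c=snap('side','s5.png')
P=np.array([dep(c,(u,v)) for u in range(165,215) for v in range(150,215)]);q=P[:,:2]-TO
x=q@TX;y=q@TY
for lo,hi in[(50,58),(62,80)]:
  m=(P[:,2]>lo)&(P[:,2]<hi)&(y<-60)&(abs(x)<27);print(lo,m.sum(),np.percentile(x[m],[3,97]),np.percentile(y[m],[5,50,95]))"
```

```text
shift [ 0.09  2.29 -0.09] turn -0.10 or 179.90 | pos [493.3 -27.  102. ] F [ 0.25 -0.03 -0.51] open 15.8 t 7.1 j6 -1.54
track x,y 0.9 -107.9
50 67 [-19.06517395  24.84444348] [-116.10019429 -113.78435598  -77.76750764]
62 121 [-17.48827305  22.05229997] [-116.25152422 -113.84398551 -109.73100932]
```

drive_tool --motion "0.1 0.4 -0.1 0 1; 0.1 0.8 -0.1 0 1; 0.1 1.2 -0.1 0 1; 0.1 1.6 -0.1 0 1; 0.1 1.8 -0.1 0 1"

```text
time_s: 7.78
tool_pos: [495.8, -8.8, 101.4]
tool_rot: [0.131, 1.56, -0.138]
contact_force: [-0.2, -0.5, -1.1]
opening: 15.8
```

drive_tool --motion "0 0.2 0 0 1; 0 0.4 0 0 1; 0 0.6 0 0 1; 0 0.8 0 0 1; 0 1.0 0 0 1"

```text
time_s: 8.4
tool_pos: [497.5, 1.1, 101.4]
tool_rot: [0.131, 1.56, -0.138]
contact_force: [-0.9, -0.4, -1.0]
opening: 15.3
```

drive_tool --motion "0 0.3 0 0 1; 0 0.6 0 0 1; 0 0.9 0 0 1; 0 1.2 0 0 1; 0 1.5 0 0 1"

```text
time_s: 9.02
tool_pos: [500.1, 16.1, 101.3]
tool_rot: [0.131, 1.56, -0.138]
contact_force: [0.8, 0.1, -0.1]
opening: 15.5
```

```bash
python3 -c "
from h import *
plan(np.r_[TO-40*TY,101],TY);c=snap('side','s6.png');crop(c,150,120,80,110,5,'c6.png')"
```

```text
shift [ 0.02  2.42 -0.03] turn -0.08 or 179.92 | pos [500.1  16.1 101.3] F [ 0.83  0.1  -0.11] open 15.5 t 9.025 j6 -1.45
track x,y 0.3 -64.3
```

View pics/c6.png

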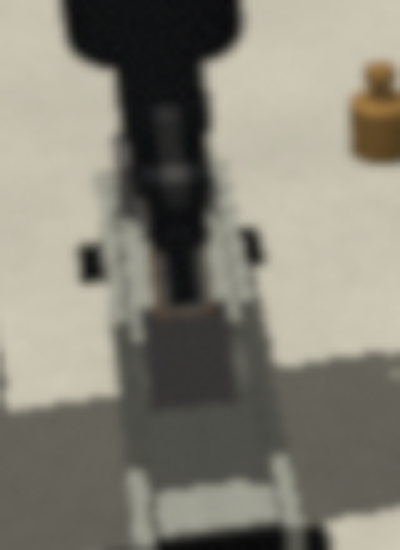

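drive_tool --motion "0 0.3 0 0 1; 0 0.6 0 0 1; 0 0.9 0 0 1; 0 1.2 0 0 1; 0 1.5 0 0 1"

```text
time_s: 9.7
tool_pos: [502.7, 31.3, 101.3]
tool_rot: [0.131, 1.56, -0.138]
contact_force: [0.5, 0.6, -1.2]
opening: 15.4
```

drive_tool --motion "0 0.3 0 0 1; 0 0.6 0 0 1; 0 0.9 0 0 1; 0 1.2 0 0 1; 0 1.5 0 0 1"

```text
time_s: 10.32
tool_pos: [505.3, 46.3, 101.2]
tool_rot: [0.131, 1.56, -0.138]
contact_force: [0.4, -0.6, -0.5]
opening: 15.4
```

drive_tool --motion "0 0.3 0 0 1; 0 0.6 0 0 1; 0 0.9 0 0 1; 0 1.2 0 0 1; 0 1.5 0 0 1"

```text
time_s: 10.95
tool_pos: [507.9, 61.3, 101.1]
tool_rot: [0.131, 1.56, -0.138]
contact_force: [-0.3, -0.9, -0.0]
opening: 15.4
```

drive_tool --motion "0 0.3 0 0 1; 0 0.6 0 0 1; 0 0.9 0 0 1; 0 1.2 0 0 1; 0 1.5 0 0 1"

```text
time_s: 11.58
tool_pos: [510.5, 76.3, 101.1]
tool_rot: [0.131, 1.56, -0.138]
contact_force: [-0.0, -0.3, -1.3]
opening: 15.2
```

```bash
python3 -c "
from h import *
plan(np.r_[TO+40*TY,102],TY);c=snap('top','t7.png');V=c['view']
for y in (10,20,30,60,90): print(y,proj(c,np.r_[TO+y*TY,66]).round(),[round(dep(c,proj(c,np.r_[TO+y*TY+k*TX,50]))[2]) for k in(-15,0,15)])"
```

```text
shift [-0.11  4.32 -0.04] turn -0.08 or 179.92 | pos [510.5  76.3 101.1] F [-0.04 -0.28 -1.34] open 15.2 t 11.575 j6 -1.33
track x,y 0.3 -3.2
10 [190. 227.] [407, 409, 1122]
20 [186. 226.] [408, 409, 408]
30 [182. 226.] [407, 411, 409]
60 [171. 224.] [409, 407, 408]
90 [161. 222.] [407, 409, 405]
```

drive_tool --motion "0 0.3 0 0 1; 0 0.6 0 0 1; 0 0.9 0 0 1; 0 1.2 0 0 1; 0 1.5 0 0 1"

```text
time_s: 12.25
tool_pos: [513.1, 91.5, 101.0]
tool_rot: [0.131, 1.56, -0.138]
contact_force: [-0.3, -0.7, -0.7]
opening: 15.4
```

drive_tool --motion "0 0.3 0 0 1; 0 0.6 0 0 1; 0 0.9 0 0 1; 0 1.2 0 0 1; 0 1.5 0 0 1"

```text
time_s: 12.88
tool_pos: [515.7, 106.5, 101.0]
tool_rot: [0.131, 1.56, -0.138]
contact_force: [-0.3, -0.7, -1.3]
opening: 15.7
```

drive_tool --motion "0 0.3 0 0 1; 0 0.6 0 0 1; 0 0.9 0 0 1; 0 1.2 0 0 1; 0 1.5 0 0 1"

```text
time_s: 13.5
tool_pos: [518.3, 121.4, 100.9]
tool_rot: [0.131, 1.56, -0.138]
contact_force: [0.4, -1.0, -0.3]
opening: 15.7
```

```bash
python3 -c "
from h import *
plan(np.r_[TO+56*TY,102],TY);c=snap('side','s8.png');crop(c,150,100,80,110,5,'c8.png')
s=ctrl.sense();print(s['contact_force'][:2]@TY,s['wrist_torque'])"
```

```text
shift [-0.11  1.34 -0.04] turn -0.08 or 179.92 | pos [518.3 121.4 100.9] F [ 0.42 -0.96 -0.28] open 15.7 t 13.5 j6 -1.25
track x,y 0.4 42.6
0.3122409905060324 [ 0.04419975  0.06425521 -0.01734878]
```

View pics/c8.png

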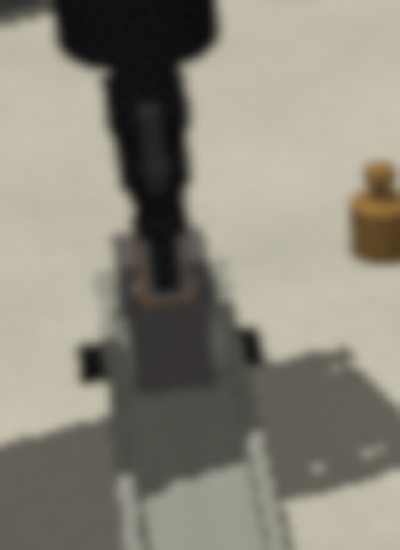

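drive_tool --motion "-0.1 0.2 0 0 1; -0.1 0.4 0 0 1; -0.1 0.6 0 0 1; -0.1 0.8 0 0 1; -0.1 1.0 0 0 1"

```text
time_s: 14.18
tool_pos: [520.1, 131.7, 101.9]
tool_rot: [0.131, 1.56, -0.138]
contact_force: [-1.1, 0.5, 0.2]
opening: 15.6
```

drive_tool --motion "0 0.15 0 0 1; 0 0.3 0 0 1; 0 0.45 0 0 1; 0 0.6 0 0 1; 0 0.75 0 0 1"

```text
time_s: 14.8
tool_pos: [521.4, 139.2, 101.9]
tool_rot: [0.131, 1.56, -0.138]
contact_force: [1.2, -0.0, 0.2]
opening: 15.4
```

drive_tool --motion "0 0.1 0 0 1; 0 0.2 0 0 1; 0 0.3 0 0 1; 0 0.4 0 0 1; 0 0.4 0 0 1"

```text
time_s: 15.42
tool_pos: [522.1, 143.2, 101.9]
tool_rot: [0.131, 1.56, -0.138]
contact_force: [-0.3, 0.8, -0.9]
opening: 15.5
```

```bash
cat > f.py <<'E'
from h import *
F=[]
for i in range(4):
    ctrl.camera('side');s=ctrl.sense();F.append(np.r_[s['contact_force'][:2]@TY,s['contact_force'][2],s['wrist_torque']])
print('Fy,Fz,T',np.mean(F,0).round(2),[round(f[0],1) for f in F]);plan(np.r_[TO+70*TY,102],TY)
E
python3 f.py
```

```text
Fy,Fz,T [ 0.35 -0.81 -0.02 -0.01 -0.03] [np.float64(0.0), np.float64(0.9), np.float64(0.5), np.float64(-0.0)]
shift [-0.02  0.54 -0.05] turn -0.07 or 179.93 | pos [522.1 143.1 101.9] F [ 0.06 -0.05 -1.18] open 15.1 t 15.625 j6 -1.21
track x,y 0.5 64.6
```

drive_tool --motion "0 0.05 0 0 1; 0 0.1 0 0 1; 0 0.15 0 0 1; 0 0.2 0 0 1; 0 0.2 0 0 1"

```text
time_s: 16.25
tool_pos: [522.4, 145.1, 101.8]
tool_rot: [0.131, 1.56, -0.138]
contact_force: [-0.2, -0.2, -1.0]
opening: 15.4
```

```bash
python3 f.py
```

```text
Fy,Fz,T [-0.35 -1.49  0.01 -0.    0.01] [np.float64(-0.2), np.float64(-0.0), np.float64(-0.7), np.float64(-0.5)]
shift [-0.02  0.34 -0.04] turn -0.07 or 179.93 | pos [522.4 145.  101.8] F [ 0.24 -0.54 -1.02] open 15.5 t 16.45 j6 -1.21
track x,y 0.4 66.6
```

drive_tool --motion "0 0.05 0 0 1; 0 0.1 0 0 1; 0 0.1 0 0 1"

```text
time_s: 16.82
tool_pos: [522.6, 146.1, 101.8]
tool_rot: [0.131, 1.56, -0.138]
contact_force: [0.2, -0.4, -1.1]
opening: 15.6
```

```bash
python3 f.py
```

```text
Fy,Fz,T [ 0.09 -0.76  0.02  0.01 -0.02] [np.float64(-0.1), np.float64(0.6), np.float64(-0.5), np.float64(0.4)]
shift [-0.02  0.24 -0.04] turn -0.07 or 179.93 | pos [522.6 146.  101.8] F [-0.2   0.39 -1.16] open 15.4 t 17.025 j6 -1.2
track x,y 0.4 67.6
```

Still no contact force. I keep creeping 1 mm at a time.

drive_tool --motion "0 0.05 0 0 1; 0 0.1 0 0 1; 0 0.1 0 0 1"

```text
time_s: 17.4
tool_pos: [522.8, 147.1, 101.8]
tool_rot: [0.131, 1.56, -0.138]
contact_force: [0.6, 0.3, -0.8]
opening: 15.6
```

```bash
python3 f.py
```

```text
Fy,Fz,T [-0.15 -0.4   0.02 -0.01 -0.02] [np.float64(-0.4), np.float64(0.7), np.float64(-0.2), np.float64(-0.7)]
shift [-0.02  0.15 -0.04] turn -0.07 or 179.93 | pos [522.7 147.  101.8] F [-0.7  -0.63  0.41] open 15.1 t 17.6 j6 -1.2
track x,y 0.4 68.5
```

drive_tool --motion "0 0.05 0 0 1; 0 0.08 0 0 1; 0 0.08 0 0 1"

```text
time_s: 17.98
tool_pos: [522.9, 147.7, 101.8]
tool_rot: [0.131, 1.56, -0.138]
contact_force: [-0.0, -0.7, -0.2]
opening: 15.6
```

```bash
python3 f.py
```

```text
Fy,Fz,T [-1.05 -0.19 -0.23  0.1  -0.02] [np.float64(-1.4), np.float64(-0.6), np.float64(-0.7), np.float64(-1.6)]
shift [-0.02  0.07 -0.04] turn -0.07 or 179.93 | pos [522.8 147.7 101.8] F [-0.63 -1.5  -0.32] open 15.3 t 18.175 j6 -1.2
track x,y 0.4 69.3
```

drive_tool --motion "0 0.03 0 0 1; 0 0.03 0 0 1"

```text
time_s: 18.42
tool_pos: [522.9, 147.9, 101.8]
tool_rot: [0.131, 1.56, -0.138]
contact_force: [0.2, -2.1, -0.0]
opening: 15.4
```

```bash
python3 f.py
```

```text
Fy,Fz,T [-2.69  0.3  -0.51  0.11  0.02] [np.float64(-2.5), np.float64(-2.5), np.float64(-3.1), np.float64(-2.7)]
shift [-0.02  0.04 -0.04] turn -0.07 or 179.93 | pos [522.9 148.  101.8] F [-0.45 -2.66  0.3 ] open 15.2 t 18.625 j6 -1.2
track x,y 0.4 69.6
```

drive_tool --motion "0 0.03 0 0 1; 0 0.03 0 0 1"

```text
time_s: 18.88
tool_pos: [522.9, 148.2, 101.8]
tool_rot: [0.131, 1.56, -0.138]
contact_force: [-0.8, -3.6, -0.2]
opening: 15.3
```

```bash
python3 f.py
```

```text
Fy,Fz,T [-3.86  1.08 -0.81  0.14  0.02] [np.float64(-3.8), np.float64(-4.3), np.float64(-3.5), np.float64(-3.8)]
shift [-0.02  0.02 -0.04] turn -0.07 or 179.93 | pos [522.9 148.2 101.8] F [-1.   -3.71  0.7 ] open 15.3 t 19.075 j6 -1.2
track x,y 0.4 69.8
```

drive_tool --motion "0 0.025 0 0 1; 0 0.025 0 0 1"

```text
time_s: 19.32
tool_pos: [522.9, 148.4, 101.8]
tool_rot: [0.131, 1.56, -0.138]
contact_force: [-1.6, -4.7, 0.1]
opening: 15.5
```

```bash
python3 f.py
```

```text
Fy,Fz,T [-4.52  1.11 -1.01  0.2   0.  ] [np.float64(-4.2), np.float64(-3.7), np.float64(-4.8), np.float64(-5.4)]
shift [-0.02  0.   -0.04] turn -0.07 or 179.93 | pos [523.  148.4 101.8] F [-0.36 -5.4   0.64] open 15.9 t 19.525 j6 -1.2
track x,y 0.4 70.0
```

```bash
python3 -c "
from h import *
F=[]
for i in range(46):
    ctrl.camera('side');s=ctrl.sense();F.append(np.r_[s['contact_force'][:2]@TY,s['wrist_torque'][0]])
F=np.array(F);print(F.reshape(-1,2,2).mean(1)[::3].round(2).tolist(),F.mean(0),F[:,0].min());plan(np.r_[TO+70*TY,102])
"
```

```text
[[-4.62, -1.04], [-5.13, -1.06], [-4.62, -1.12], [-5.51, -1.11], [-5.55, -1.08], [-4.51, -1.1], [-4.79, -1.09], [-4.83, -1.09]] [-5.0842097  -1.09129891] -6.21762667601243
shift [-0.02 -0.   -0.04] | pos [522.9 148.4 101.8] F [-0.42 -5.7   0.89] open 15.4 t 21.825 j6 -1.2
track x,y 0.4 70.0
```

Mean 5.1 N, steady for 2.3 s. Now I back off slowly along −y, then rise.

drive_tool --motion "0 -0.05 0 0 1; 0 -0.1 0 0 1; 0 -0.2 0 0 1; 0 -0.4 0 0 1; 0 -0.6 0 0 1"

```text
time_s: 22.45
tool_pos: [522.0, 142.5, 101.9]
tool_rot: [0.131, 1.56, -0.138]
contact_force: [0.1, 0.1, -1.9]
opening: 15.4
```

drive_tool --motion "0 -0.5 0 0 1; 0 -1.2 0 0 1; 0 -2.2 0 0 1; 0 -3.5 0 0 1; 0 -4.5 0 0 1"

```text
time_s: 23.08
tool_pos: [514.1, 97.1, 102.1]
tool_rot: [0.131, 1.56, -0.138]
contact_force: [-0.0, 0.2, -0.2]
opening: 15.1
```

drive_tool --motion "-2 0 0 0 1; -5 0 0 0 1; -8 0 0 0 1; -8 -5 0 0 1; -8 -10 0 0 1"

```text
time_s: 23.7
tool_pos: [496.1, -2.4, 182.8]
tool_rot: [0.13, 1.559, -0.137]
contact_force: [0.7, 0.0, -1.5]
opening: 15.6
```

drive_tool --motion "0 -5 0 0 1; 0 -10 0 0 1; 0 -15 0 0 1; 0 -20 0 0 1; 0 -20 0 0 1"

```text
time_s: 24.32
tool_pos: [461.3, -202.4, 183.6]
tool_rot: [0.133, 1.558, -0.141]
contact_force: [0.1, -0.6, -0.8]
opening: 15.8
```

```bash
python3 - <<'E'
from h import *
plan((517.4,-325,180),(-.198,.980))
t=snap('top','t9.png');crop(t,130,190,130,80,6,'c9.png')
P=np.array([dep(t,(u,v)) for u in range(135,262) for v in range(195,255)]);q=P[:,:2]-TO;y=q@TY
m=(abs(q@TX)<20)&(y<104)&(y>-150)&(P[:,2]>54)&(P[:,2]<75);print('cyl',m.sum(),y[m].mean(),np.percentile(y[m],[3,97]),np.percentile(P[m][:,2],[50,95]))
E
```

```text
shift [  0.47 -11.1    7.65] turn -21.42 or 158.58 | pos [ 461.3 -202.4  183.6] F [ 0.14 -0.64 -0.81] open 15.8 t 24.325 j6 -1.9
track x,y -1.0 -286.2
cyl 163 87.24004563405046 [ 74.5332306  102.01675546] [63.07572313 67.27534453]
```

View pics/c9.png

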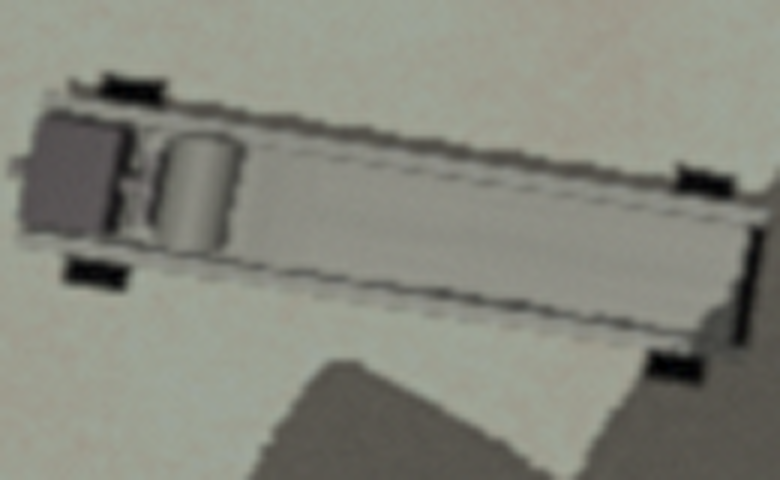

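The cylinder rests in the seat at crop (195,193), just before the plate. Back to the stand.

drive_tool --motion "0 -3 2 -6 1; 0.2 -6.5 4.5 -12 1; 0.4 -9 6.5 -18 1; 0.5 -11.1 7.65 -21.4 1; 0.5 -11.1 7.65 -21.4 1"

```text
time_s: 25.0
tool_pos: [518.0, -323.4, 179.0]
tool_rot: [-0.161, 1.559, 0.153]
contact_force: [-1.3, 0.2, -1.0]
opening: 15.2
```

```bash
python3 -c "
from h import *
plan((517.2,-324.8,110),(-.198,.980))"
```

```text
shift [ 6.9  -0.08 -0.15] turn 0.04 or -179.96 | pos [ 518.  -323.4  179. ] F [-1.33  0.17 -0.98] open 15.2 t 25.0 j6 -2.41
track x,y 75.4 -395.9
```

drive_tool --motion "2.5 -0.1 -0.15 0 1; 5 -0.1 -0.15 0 1; 6.9 -0.1 -0.15 0 1; 6.9 -0.1 -0.15 0 1; 6.9 -0.1 -0.15 0 1"

```text
time_s: 25.62
tool_pos: [517.7, -325.0, 110.9]
tool_rot: [-0.162, 1.558, 0.152]
contact_force: [0.2, -0.6, -1.0]
opening: 15.4
```

```bash
python3 -c "
from h import *
plan((517.2,-324.8,70),(-.198,.980))
c=snap('side','s10.png');crop(c,190,210,110,110,5,'c10.png')"
```

```text
shift [ 4.09  0.05 -0.07] turn 0.04 or -179.96 | pos [ 517.7 -325.   110.9] F [ 0.19 -0.56 -0.98] open 15.4 t 25.625 j6 -2.41
track x,y 75.4 -397.5
```

View pics/c10.png

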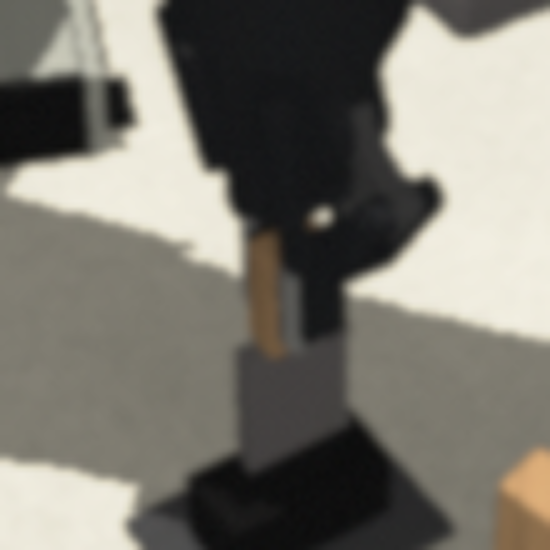

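The blade (crop 240–345, 350–470) is lined up over the slot. I lower it in two stages and watch the force.

drive_tool --motion "0.8 0.05 -0.05 0 1; 1.6 0.05 -0.05 0 1; 2.2 0.05 -0.05 0 1; 2.2 0.05 -0.05 0 1"

```text
time_s: 26.18
tool_pos: [517.0, -324.7, 88.4]
tool_rot: [-0.161, 1.558, 0.152]
contact_force: [-0.4, 0.3, -1.4]
opening: 15.7
```

drive_tool --motion "0.6 0 0 0 1; 1.2 0 0 0 1; 1.7 0 0 0 1; 1.9 0 0 0 1; 1.9 0 0 0 1"

```text
time_s: 26.8
tool_pos: [517.2, -324.8, 69.3]
tool_rot: [-0.161, 1.558, 0.153]
contact_force: [-0.7, 0.5, -0.9]
opening: 15.4
```

```bash
python3 -c "
from h import *
plan((517.2,-324.8,67.5),(-.198,.980));print(ctrl.sense()['wrist_torque'])"
```

```text
shift [ 0.18 -0.    0.  ] turn 0.04 or -179.96 | pos [ 517.2 -324.8   69.3] F [-0.69  0.53 -0.93] open 15.4 t 26.8 j6 -2.41
track x,y 74.8 -397.4
[-0.0006274  -0.0043443   0.05019355]
```

In the slot with no side force. I lower the last 2 mm, release and retreat upward.

drive_tool --motion "0.1 0 0 0 1; 0.18 0 0 0 1; 0.18 0 0 0 1"

```text
time_s: 27.18
tool_pos: [517.2, -324.8, 67.5]
tool_rot: [-0.161, 1.558, 0.152]
contact_force: [-0.7, -0.3, -0.6]
opening: 15.5
```

drive_tool --motion "0 0 0 0 0.6; 0 0 0 0 0.3; 0 0 0 0 0; 0 0 0 0 0; 0 0 0 0 0"

```text
time_s: 27.8
tool_pos: [517.2, -324.8, 67.5]
tool_rot: [-0.161, 1.558, 0.152]
contact_force: [-0.1, -0.6, -0.1]
opening: 85.6
```

drive_tool --motion "0 0 0 0 0; -1 0 0 0 0; -3 0 0 0 0; -6 0 0 0 0; -10 0 0 0 0"

```text
time_s: 28.42
tool_pos: [516.3, -324.2, 169.5]
tool_rot: [-0.161, 1.558, 0.152]
contact_force: [-0.4, -0.9, -0.8]
opening: 85.4
```

drive_tool --motion "-4 2 -4 0 0; -6 5 -8 0 0; -8 8 -12 0 0; -8 8 -16 0 0; -8 8 -16 0 0"

```text
time_s: 29.05
tool_pos: [341.6, -277.3, 249.8]
tool_rot: [-0.162, 1.557, 0.15]
contact_force: [0.3, -0.1, 0.3]
opening: 85.5
```

```bash
python3 - <<'E'
from h import *
plan((517.2,-324.8,67.5))
t=snap('top','t11.png');c=snap('side','s11.png')
r=lambda im,x,y,w,h,s:cv2.resize(im[y:y+h,x:x+w,::-1],None,fx=s,fy=s,interpolation=cv2.INTER_CUBIC)
cv2.imwrite('pics/c11.png',np.hstack([r(c['frame'],200,240,130,130,3),r(t['frame'],110,110,130,130,3)]))
S=np.array([dep(c,(u,v)) for v in range(255,320) for u in range(215,280)]);H=S[(S[:,2]>96)&(S[:,2]<110)];print(len(H),H.mean(0) if len(H) else 0,cv2.minAreaRect(H[:,:2].astype(np.float32)))
P=np.array([dep(t,(u,v)) for u in range(135,262) for v in range(195,255)]);q=P[:,:2]-TO;y=q@TY
m=(abs(q@TX)<20)&(y<104)&(y>-150)&(P[:,2]>54)&(P[:,2]<75);print('cyl',m.sum(),y[m].mean())
E
```

```text
shift [18.42 -7.96 16.14] | pos [ 341.6 -277.3  249.8] F [ 0.29 -0.07  0.3 ] open 85.5 t 29.05 j6 -2.56
track x,y -106.2 -380.3
144 [ 516.81533358 -328.17876608  101.68392587] ((517.3947143554688, -326.380615234375), (26.0384578704834, 17.018001556396484), 12.046896934509277)
cyl 159 87.55698774102392
```

View pics/c11.png

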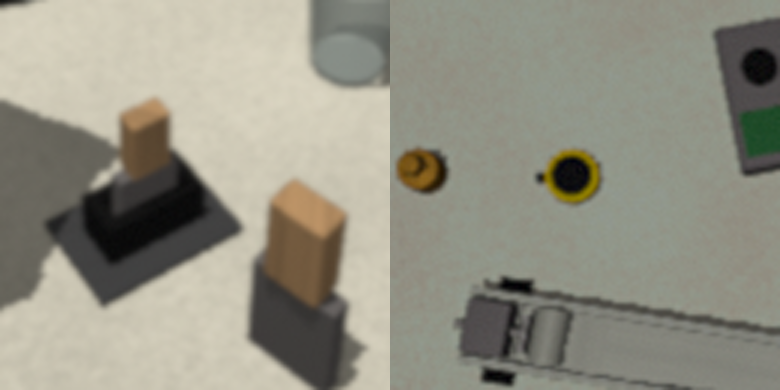

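The paddle stands upright in the slot (crop 145,150) with its top at 102 mm. The cylinder is in the seat (crop 548,335), and the bystanders in view are where they were. I hand the job in.

```bash
python3 -c "
from cell import ctrl
print(ctrl.job_done())"
```

```text
the job is handed in; nothing more can be done
None
```

The job is done and handed in at about 29 s on the robot's clock; no verdict was reported.

- **Push and press:** I took the smaller paddle out of the stand and rolled the cylinder along the track, up the ramp and over the step in slow steps. I then pressed it against the sensor plate. Over 2.3 s the wrist read 5.1 N on average, with a noisy peak reading of 6.2 N. The plate's own force can't be read, so that figure is the tool force along the track.
- **Cylinder:** After I backed off, the camera twice put the cylinder's centre at about 87.5 mm along the track, against the 90 mm cradle point. I put the difference down to the top-surface depth estimate. The pictures show it in the seat, just before the plate.
- **Paddle:** It stands upright in the slot and is released. Its handle top is at 102 mm, so the handle middle is at about 82 mm, within about 3 mm of the stand's middle.
- **Bystanders and arm:** The weight, stopwatch, multimeter and beaker look unmoved in the last pictures, though the beaker and multimeter are only partly in those crops. I did not measure any of the four. The arm is clear of everything.

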